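Centre the bell cake on its stand

TASK

The bell-shaped cake on the little white stand sits off to one side and the glass dome will not go over it. Nudge it with light taps of your fingertips, low down, until it stands upright in the middle of the stand, centred to within 6 mm, then draw your hand clear. Do not pinch, lift or tip the cake, push it hard or knock it off, and leave everything else where it is.

Things in the scene. Friction and masses are not known exactly. Their poses are not given: they have to be found in the camera images.
- cake: the cake on the stand: green, firm, bell-shaped, 78 mm high with a pale ball on top, about 160 g. Loose on a foot only 32 mm across; widest, 56 mm across, from 12 to 20 mm above its underside, then tapers to 24 mm across at 64 mm. Slides when pushed slowly at its widest part; wobbles or topples if pushed higher or knocked. Origin: centre of its underside; z up its axis
- stand_top (a point): centre of the flat round top of the white footed cake stand: top 110 mm across, 8 mm thick, its upper face 50 mm above the table. The foot below it is 92 mm across. The stand is heavy and fixed and has no rim. This point lies on the upper face, where the centre of the cake's underside belongs
- spare_cake: a second cake of the same shape standing on the table (56 mm across, 78 mm high); not part of the work. Origin: centre of its underside
- dredger: steel shaker tin, 56 mm across, 70 mm high, standing on the table. Origin: centre of its underside
- cutter: steel ring cutter, 60 mm across, 45 mm high, standing on the table. Origin: centre of its underside
- dome: clear glass dome with a ball handle, 76 mm across, 124 mm high, standing on the table; it will be put over the cake later, by someone else. Origin: centre of its underside
- pan: steel pan 265 x 325 mm, 67 mm high, with cake blocks in it. Origin: centre of its underside
- squeezer: plastic squeeze bottle, 56 mm across, 170 mm high. Origin: centre of its underside
- spatula: spatula lying flat on the table. Origin: its underside
Not all that is in view belongs to the job. There is more than one size of the part that bears stand_top; the job needs the largest.

How it is judged:
At the end, for the whole second after the job is handed in: The cake stands upright (within 0.08 rad) and at rest on the stand's top, the centre of its underside within 6 mm of the centre of the top, seen from above (horizontal distance between cake and stand_top below 0.006 m and z of cake in the frame of stand_top between -0.003 and 0.003 m and angle between cake's own z axis and vertical below 0.08 rad and linear speed of cake below 0.01 m/s); the robot touches nothing.
It fails at once if the cake is lifted (its underside more than 12 mm above the stand's top) (z of cake in the frame of stand_top above 0.012 m).
It fails at once if the cake is knocked off the stand (z of cake in the frame of stand_top below -0.01 m).
It fails at once if the cake is tipped by more than 0.4 rad (angle between cake's own z axis and vertical above 0.4 rad).
It fails at once if the cake is pinched or pushed hard (more than 12 N between hand and cake) (contact force between any of the fingers, the arm and cake above 12 N).
It fails at once if any other thing is moved by more than 15 mm (distance of any of spare_cake, dredger, cutter, dome, pan, squeezer, spatula from where it was at the start of the episode above 0.015 m).
It also fails if it takes over 48 s, if anything falls off the work surface, if the arm or the gripper's body presses on something with over 40 N, if the wrist force passes 120 N, or if a joint passes its speed limit or range.

ROBOT

A 6-joint arm with a two-finger parallel gripper is mounted at the origin on the work surface. World frame = base frame: x ahead of the robot, y to its left, z up, the work surface at z = 0. Lengths are in m, angles in rad, forces in N, time in s.
With the tool pointing down it reaches from about 0.35 to 0.975 m from the base axis. Payload 4.9 kg.
Tool frame: the origin (TCP) lies at the very end of the fingers, on their centre line; the grasp point (between the pads) lies manip.grip_point_offset behind it (manip.grip_point_offset is the distance from the TCP to the grasp point, in m); z points along the fingers, y is the line along which they close (so a half turn about z gives the same grasp; the last joint's range is limited). The gripper opens to 85 mm and grips with 20 to 120 N. Pads are 22 mm wide; open, the fingers measure 114 mm over their backs; the gripper's body (76 mm by 85 mm) begins 54 mm behind the grasp point. The pads swing forward as they close: fully open they stand 13 mm farther back than shut.
Start: joints at [-1.3, 0.053, 1.613, -0, 1.476, -0.119], TCP at [0.237, -0.578, 0.231] pointing down, gripper open.
Joint ranges: [-3.01, 3.01], [-1.01, 2.22], [0.06, 2.58], [-1.02, 4.17], [0.09, 2.62], [-3.14, 3.14]. Speed limits (rad/s): [2.57, 2.57, 3.14, 3.14, 3.14, 3.14].

INTERFACE

Orientations are given as a unit quaternion [w, x, y, z].
In Python, from plant import manip gives the robot as it stands.
- The arm moves only by the shell command python3 -m crank 'ROWS' [OPENING]. ROWS is JSON, a list of rows, each an object of numbers: "x", "y", "z": the shift along the tool's x, y, z in cm; "turn": the turn about the tool's z in rad. In form: [{"x": .., "y": .., "z": .., "turn": ..}, ...]. A call has 1 to 5 rows; each row shifts and turns the commanded pose from where the row before left it, along the tool's axes as they then stand; what a row does not reach is not made up. A row lasts 1/10 s, in which the tool goes at most 50 mm and 8.59 degrees, less where a joint would pass 70% of its speed; a pose out of reach is approached as far as the arm can. A call with a gripper value outside its range is refused whole. OPENING is the opening in per cent of the stroke, from 0 (shut) to 100 (fully open), set as the call begins (- or left out, the last holds). The fingers move at their own pace and stop on an object; the grip force is fixed at half the most. Time passes only in rows, so rows that do not move let the fingers close. It gives the time, the measured TCP pose, the force, the opening and the grip force at its end, in the units of the state.
- manip.state(): the state, without advancing time (a new reading comes with each control period).
- manip.grab_frame(name): name is "scene" or "side" or "wrist"; returns (picture, depth): 480x640x3 uint8, red, green, blue; 480x640 float32, m along the optical axis (not along the pixel's ray), 0 where there is no reading.
- manip.camera_model(name): a dict with "mtx" (3x3 intrinsics, pixels), "k1" (the pictures are not rectified: a ray, as slopes to the right and down, at radius r is drawn at 1 + k1 r^2 times it, then the intrinsics apply), "world_to_cam" (4x4, takes a point from world to camera coordinates). Camera axes: x right, y down, z forward; pixel columns grow to the right and rows downward; lengths in m; the calibration is good to about 2 mm. A picture is of the moment at which its call begins: read the wrist's pose just before it. camera_model takes no time and is no camera call; for the wrist camera it gives the pose at the moment of the call.
- manip.job_done(): hands the job in; it is judged then, once.
The state is a dict: "time": time; "joint_pos": joint angles; "joint_vel": joint speeds; "joint_efforts": joint torques, N m; "tool_pos": TCP position; "tool_rot": TCP orientation; "contact_force": force on the tool from outside, world axes, zero at the start; "ft_torque": the same for the moment, N m; "gripper_width": opening from 0.0 (shut) to 1.0 (fully open); "grasp_force": force on a finger pad.
Only numpy, scipy, OpenCV 4.12 (cv2) and the standard library are available. Lean on these libraries where they do the work, as an engineer would, in place of code of your own. Each camera call takes 0.05 s, during which the arm holds its last target. There are 200 camera calls.

## Working session

There is one attempt and no reset: what is moved stays moved. The work goes in short steps, Python scripts to look and compute and a shell command to move; the robot and the scene stay as the last step left them, time stands still between calls to the robot, and variables do not carry over. Pictures are saved under pics/ and viewed, at most 10 in all, crops included, and the job is handed in when it is done.

```bash
mkdir -p pics; cat > h.py <<'E'
import numpy as np, cv2, pickle
from plant import manip
def snap(n):
    m=manip.camera_model(n); p,d=manip.grab_frame(n)
    return p,d,m
def pts(d,m):
    "world point per pixel from depth"
    K=np.array(m["mtx"]);k=m["k1"];T=np.linalg.inv(np.array(m["world_to_cam"]))
    v,u=np.mgrid[:480,:640].astype(float)
    uv=np.stack([u,v],-1).reshape(-1,1,2)
    r=rays(uv.reshape(-1,2),m).reshape(480,640,3)
    return (r*d[...,None])@T[:3,:3].T+T[:3,3]
def rays(uv,m):
    K=np.array(m["mtx"]);k=m["k1"]
    return np.c_[cv2.undistortPoints(np.asarray(uv,float).reshape(-1,1,2),K,np.array([k,0,0,0.])).reshape(-1,2),np.ones(len(uv))]
def plane(uv,z,m):
    T=np.linalg.inv(np.array(m["world_to_cam"])); r=rays(uv,m)@T[:3,:3].T; o=T[:3,3]
    return o+r*((z-o[2])/r[:,2])[:,None]
def save(n,p): cv2.imwrite("pics/"+n+".png",cv2.cvtColor(p,cv2.COLOR_RGB2BGR))
E
python3 - <<'E'
from h import *
for n in("scene","side"):
    p,d,m=snap(n); save(n,p); pickle.dump((p,d,m),open(n+".pkl","wb")); print(n,np.round(np.linalg.inv(np.array(m["world_to_cam"])),2).tolist(),m["mtx"],m["k1"])
s=manip.state();print(s,manip.grip_point_offset)
E
```

```text
scene [[-0.16, 0.56, -0.82, 2.08], [0.99, 0.07, -0.14, 0.28], [-0.02, -0.83, -0.56, 1.11], [0.0, 0.0, 0.0, 1.0]] [[599.81847129   0.         322.54512805]
 [  0.         599.81847129 242.2869221 ]
 [  0.           0.           1.        ]] -0.18413124957999533
side [[-0.98, -0.12, 0.16, 0.34], [-0.2, 0.53, -0.83, 1.08], [0.02, -0.84, -0.54, 0.77], [0.0, 0.0, 0.0, 1.0]] [[531.61868166   0.         327.10640601]
 [  0.         531.61868166 238.37815333]
 [  0.           0.           1.        ]] -0.007561814569293577
{'time': 0.1, 'joint_pos': array([-1.30001758e+00,  5.33258808e-02,  1.61414255e+00, -1.93196497e-05,
        1.47599133e+00, -1.19055024e-01]), 'joint_vel': array([-0.00096623, -0.00190125, -0.00198473,  0.00046118,  0.00066432,
       -0.00018748]), 'joint_efforts': array([ 5.04567925e-04, -3.94898272e+01, -3.71363711e+01, -1.21560338e-04,
        3.84450745e-03, -2.24290027e-07]), 'tool_pos': array([ 0.2373355 , -0.57758324,  0.23017268]), 'tool_rot': array([-9.30138393e-04,  9.81063165e-01,  1.93685814e-01, -8.03410260e-05]), 'contact_force': array([ 0.06473159,  0.44934579, -0.36592184]), 'ft_torque': array([-0.00054512, -0.0111918 ,  0.08279444]), 'grasp_force': 0.0, 'gripper_width': 1.0000148193654765} 0.0187
```

View pics/scene.png

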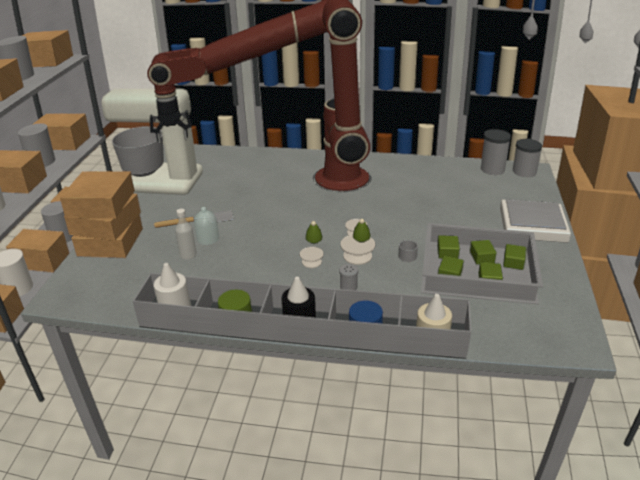

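View pics/side.png

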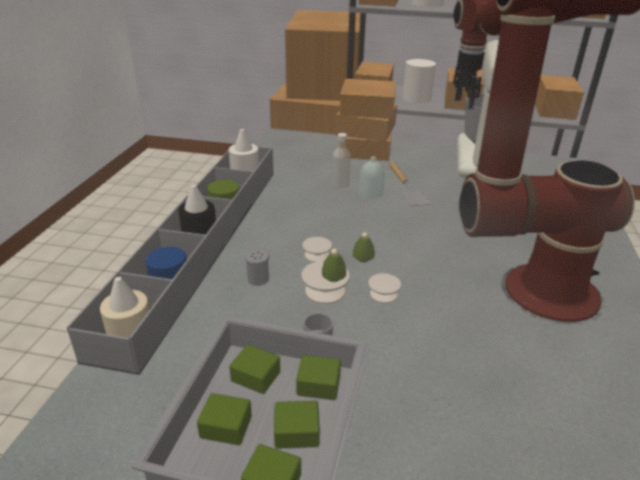

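The scene view shows three white stands: (311,257), (357,245) with a cake on it, and (355,226). In the side view they are at (317,248), (325,278) and (384,288). The one at scene (357,245) / side (325,278) is the largest and carries the cake, so it fits the description. The green bell at scene (314,232) stands on the table and is the spare.

```bash
python3 - <<'E'
from h import *
out=[]
for n,(x0,y0,x1,y1) in {"scene":(270,190,430,310),"side":(230,220,430,350)}.items():
    p,d,m=pickle.load(open(n+".pkl","rb"))
    W=pts(d,m)
    hsv=cv2.cvtColor(p,cv2.COLOR_RGB2HSV)
    g=(hsv[...,1]>110)&(hsv[...,0]>25)&(hsv[...,0]<60)
    wh=(p.min(-1)>150)
    for nm,mk in(("green",g),("white",wh)):
        a=np.zeros(mk.shape,np.uint8);a[y0:y1,x0:x1]=mk[y0:y1,x0:x1]
        c,l,s,ct=cv2.connectedComponentsWithStats(a)
        for i in range(1,c):
            if s[i,4]<40: continue
            w=W[(l==i)&(d>0)]
            print(n,nm,s[i],np.round(np.percentile(w,[2,50,98],axis=0),3).tolist())
            if nm=="white":
                ww=w[abs(w[:,2]-.05)<.006]
                if len(ww)>20: print("   top mid",(ww.min(0)+ww.max(0))/2,np.ptp(ww,axis=0))
    if n=="side":
      c=cv2.resize(p[y0:y1,x0:x1],None,fx=4,fy=4,interpolation=cv2.INTER_CUBIC); save("crop_side",c)
E
```

```text
scene green [354 223  16  19 230] [[0.503, 0.108, 0.065], [0.519, 0.131, 0.09], [0.532, 0.152, 0.115]]
scene green [306 225  16  18 215] [[0.452, -0.054, 0.013], [0.473, -0.03, 0.038], [0.486, -0.01, 0.066]]
scene white [346 219  13  11  83] [[0.351, 0.066, 0.027], [0.382, 0.085, 0.033], [0.414, 0.1, 0.037]]
scene white [341 231  34  23 382] [[0.401, 0.072, 0.005], [0.532, 0.113, 0.049], [0.571, 0.167, 0.054]]
   top mid [0.52553467 0.11906061 0.05000927] [0.10407008 0.1042176  0.01191518]
scene white [300 247  23  13 229] [[0.54, -0.054, 0.028], [0.573, -0.021, 0.033], [0.603, 0.01, 0.039]]
scene white [344 253  28  11 184] [[0.513, 0.081, 0.0], [0.546, 0.124, 0.007], [0.568, 0.16, 0.014]]
scene white [303 260  18   7  80] [[0.566, -0.045, -0.002], [0.589, -0.017, 0.005], [0.602, 0.005, 0.012]]
scene white [290 277  16  25 255] [[0.878, -0.013, 0.116], [0.895, 0.003, 0.139], [0.908, 0.02, 0.172]]
side green [324 255  13  21 127] [[0.498, 0.137, 0.073], [0.51, 0.146, 0.095], [0.52, 0.156, 0.114]]
side green [244 345  16   5  43] [[0.598, 0.377, 0.048], [0.615, 0.383, 0.05], [0.624, 0.389, 0.052]]
side white [303 237  28  15 335] [[0.542, -0.052, 0.03], [0.574, -0.02, 0.034], [0.605, 0.01, 0.036]]
side white [302 253  47  36 663] [[0.475, -0.012, 0.002], [0.548, 0.13, 0.049], [0.594, 0.168, 0.052]]
   top mid [0.52326869 0.12045192 0.04961111] [0.1049029  0.10546749 0.00842602]
side white [369 274  31  19 462] [[0.357, 0.068, 0.03], [0.389, 0.1, 0.034], [0.42, 0.131, 0.037]]
side white [306 287  38  15 330] [[0.483, 0.118, 0.003], [0.52, 0.144, 0.007], [0.564, 0.163, 0.011]]
side white [371 291  25  11 147] [[0.363, 0.101, 0.001], [0.389, 0.117, 0.005], [0.416, 0.129, 0.008]]
```

View pics/crop_side.png

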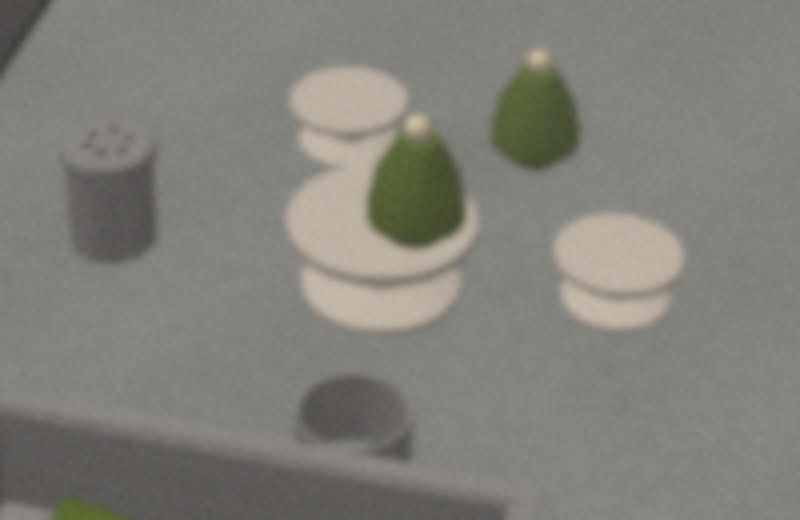

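The crop confirms it: the cake stands right of centre on the largest stand (crop 380,230), with the smaller stands and the spare cake apart from it. Stand ≈ (0.524, 0.120), cake ≈ (0.506, 0.129). I'll close the fingers and move over at a safe height.

```bash
R='x'; 
python3 -m crank '[{"x":3.0,"y":-3.7},{"x":3.0,"y":-3.7},{"x":3.0,"y":-3.7},{"x":3.0,"y":-3.7},{"x":3.0,"y":-3.7}]' 0
python3 -m crank '[{"x":3.0,"y":-3.7},{"x":3.0,"y":-3.7},{"x":3.0,"y":-3.7},{"x":3.0,"y":-3.7},{"x":3.0,"y":-3.7}]'
python3 -m crank '[{"x":3.0,"y":-3.7},{"x":3.0,"y":-3.7},{"x":3.0,"y":-3.7},{"x":3.0,"y":-3.7}]'
python3 -m crank '[{"turn":-0.14},{"turn":-0.14},{"turn":-0.14},{"turn":-0.14},{"turn":-0.14}]'
python3 -m crank '[{"x":0},{"x":0}]'
python3 - <<'E'
from h import *
p,d,m=snap("wrist");save("w1",p);pickle.dump((p,d,m),open("w1.pkl","wb"));s=manip.state();print(s["time"],s["joint_pos"],np.round(np.linalg.inv(np.array(m["world_to_cam"])),3).tolist())
E
```

```text
0.15 [-1.30000140e+00  5.32086258e-02  1.61397626e+00 -7.31006817e-06
  1.47597688e+00 -1.18973330e-01] [[0.381, -0.88, -0.285, 0.31], [-0.925, -0.363, -0.115, -0.548], [-0.002, 0.308, -0.951, 0.373], [0.0, 0.0, 0.0, 1.0]]schema error: expected keys x, y, z, turn
schema error: expected keys x, y, z, turn
schema error: expected keys x, y, z, turn
schema error: expected keys x, y, z, turn
schema error: expected keys x, y, z, turn
```

View pics/w1.png

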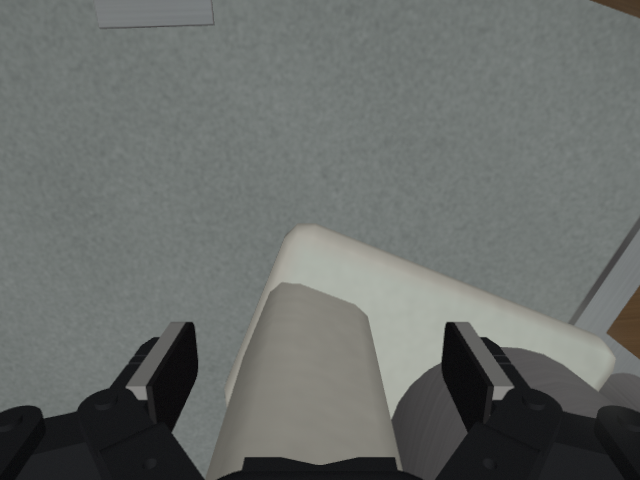

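This is the first wrist view. The fingers stand over a mixer, with its column between the pads at about (320,330), so I'll check the clearance before moving.

```bash
python3 - <<'E'
from h import *
p,d,m=pickle.load(open("w1.pkl","rb"));W=pts(d,m)
for u,v in((320,300),(320,330),(310,400),(310,440),(450,340),(500,400),(180,340),(400,290),(300,240),(100,200)):print(u,v,d[v,u],W[v,u].round(3))
p,d,m=pickle.load(open("scene.pkl","rb"));W=pts(d,m)
for u,v in((180,150),(180,180),(165,185),(140,105),(130,150),(205,225),(182,215)):print(u,v,W[v,u].round(3))
E
```

```text
320 300 0.33379865 [ 0.175 -0.603  0.069]
320 330 0.2906745 [ 0.175 -0.603  0.115]
310 400 0.2185386 [ 0.175 -0.598  0.19 ]
310 440 0.19319339 [ 0.175 -0.599  0.217]
450 340 0.13792059 [ 0.259 -0.614  0.251]
500 400 0.10830303 [ 0.261 -0.617  0.282]
180 340 0.12974283 [ 0.231 -0.534  0.259]
400 290 0.35261577 [ 0.2   -0.665  0.049]
300 240 0.34466377 [ 0.208 -0.572  0.044]
100 200 0.3794372 [ 0.161 -0.397  0.001]
180 150 [ 0.178 -0.582  0.176]
180 180 [ 0.172 -0.604  0.045]
165 185 [ 0.213 -0.65   0.043]
140 105 [ 0.185 -0.708  0.356]
130 150 [ 0.219 -0.766  0.189]
205 225 [ 0.515 -0.383  0.074]
182 215 [ 0.594 -0.421  0.158]
```

The column face is at x = 0.175, behind the fingers. I'll move away along +x first.

```bash
python3 -m crank '[{"x":5,"y":0,"z":0,"turn":0},{"x":4,"y":-2,"z":0,"turn":0},{"x":2.8,"y":-4,"z":0,"turn":0},{"x":2.8,"y":-4,"z":0,"turn":0},{"x":2.8,"y":-4,"z":0,"turn":0}]' 0
python3 -m crank '[{"x":2.8,"y":-4,"z":0,"turn":0},{"x":2.8,"y":-4,"z":0,"turn":0},{"x":2.8,"y":-4,"z":0,"turn":0},{"x":2.8,"y":-4,"z":0,"turn":0},{"x":2.8,"y":-4,"z":0,"turn":0}]'
python3 -m crank '[{"x":2.8,"y":-4,"z":0,"turn":0},{"x":2.8,"y":-4,"z":0,"turn":0},{"x":2.8,"y":-4,"z":0,"turn":0},{"x":2.8,"y":-4,"z":0,"turn":0},{"x":0,"y":0,"z":0,"turn":0}]'
python3 -m crank '[{"x":0,"y":0,"z":0,"turn":-0.14},{"x":0,"y":0,"z":0,"turn":-0.14},{"x":0,"y":0,"z":0,"turn":-0.14},{"x":0,"y":0,"z":0,"turn":-0.14},{"x":0,"y":0,"z":0,"turn":-0.14}]'
python3 -m crank '[{"x":0,"y":0,"z":0,"turn":0},{"x":0,"y":0,"z":0,"turn":0},{"x":0,"y":0,"z":0,"turn":0}]'
python3 - <<'E'
from h import *
p,d,m=snap("wrist");save("w2",p);pickle.dump((p,d,m),open("w2.pkl","wb"));s=manip.state();print(s["time"],s["joint_pos"],np.round(np.linalg.inv(np.array(m["world_to_cam"])),3).tolist())
E
```

```text
time: 0.65
tool_pos: [0.3454, -0.3805, 0.2307]
tool_rot: [-0.0, 0.981, 0.194, -0.0]
contact_force: [1.2, -0.7, 0.5]
gripper_width: 0.138
grasp_force: 0.0
time: 1.15
tool_pos: [0.3986, -0.1424, 0.2311]
tool_rot: [0.0, 0.981, 0.193, 0.0]
contact_force: [1.5, -0.2, -0.3]
gripper_width: -0.0
grasp_force: 0.0
time: 1.65
tool_pos: [0.4415, 0.0513, 0.2311]
tool_rot: [-0.001, 0.98, 0.198, 0.0]
contact_force: [0.5, -1.5, 0.1]
gripper_width: -0.0
grasp_force: 0.0
time: 2.15
tool_pos: [0.4413, 0.0457, 0.231]
tool_rot: [-0.0, 0.854, 0.52, -0.0]
contact_force: [-0.7, -0.7, -0.4]
gripper_width: 0.0
grasp_force: 0.0
time: 2.45
tool_pos: [0.4414, 0.046, 0.2312]
tool_rot: [-0.0, 0.856, 0.517, -0.0]
contact_force: [0.1, 0.0, -0.4]
gripper_width: -0.0
grasp_force: 0.0
2.5 [-6.38955907e-02 -4.05178889e-01  2.01456375e+00 -5.20328540e-05
  1.53231921e+00  4.18902423e-01] [[0.886, -0.442, -0.143, 0.478], [-0.464, -0.843, -0.272, 0.116], [-0.001, 0.308, -0.951, 0.374], [0.0, 0.0, 0.0, 1.0]]
```

View pics/w2.png

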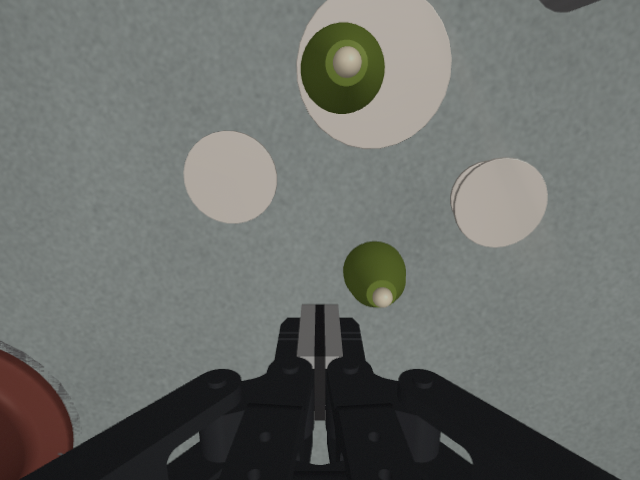

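The wrist view shows the stand top at (373,72) with the cake left of centre at (343,68). The spare cake is at (375,275) and the small stands are at (230,177) and (500,203). Image right is tool +y, which is nearly the push direction. Next I'll measure precisely.

```bash
cat > meas.py <<'E'
from h import *
from scipy.optimize import least_squares
def measure(p,d,m,near=(.524,.120)):
    W=pts(d,m); near=np.array(near)
    hsv=cv2.cvtColor(p,cv2.COLOR_RGB2HSV)
    nr=(d>0)&(np.hypot(*(W[...,:2]-near).transpose(2,0,1))<.075)&(W[...,2]>.042)
    green=nr&(hsv[...,1]>90)&(hsv[...,0]>25)&(hsv[...,0]<60)
    white=nr&(p.min(-1)>110)&(hsv[...,1]<60)&(W[...,2]<.055)
    # stand: outer contour of white+green, points on z=.05, robust circle r=.055
    a=(white).astype(np.uint8)
    c=max(cv2.findContours(a,cv2.RETR_EXTERNAL,cv2.CHAIN_APPROX_NONE)[0],key=cv2.contourArea).reshape(-1,2)
    dil=cv2.dilate(green.astype(np.uint8),np.ones((9,9)))
    c=c[(dil[c[:,1],c[:,0]]==0)&(c.min(1)>2)&(c[:,0]<637)&(c[:,1]<477)]
    P=plane(c,.05,m)[:,:2]
    f=least_squares(lambda q:np.hypot(*(P-q[:2]).T)-q[2],[*near,.055],loss="soft_l1",f_scale=.001)
    s=f.x
    # cake: slices of green depth points about one axis; tilt from line through slice centres
    G=W[green]; ks=[]
    for h in(.072,.082,.092,.102):
        g=G[abs(G[:,2]-h)<.005][:,:2]
        if len(g)<40: continue
        q=least_squares(lambda q:np.hypot(*(g-q[:2]).T)-q[2],[*g.mean(0),.02],loss="soft_l1",f_scale=.001).x
        ks.append([*q[:2],h,q[2],len(g)])
    ks=np.array(ks)
    # widest outline: circle r=.028 at z=.068
    cg=max(cv2.findContours(green.astype(np.uint8),cv2.RETR_EXTERNAL,cv2.CHAIN_APPROX_NONE)[0],key=cv2.contourArea).reshape(-1,2)
    Q=plane(cg,.066,m)[:,:2]
    o=least_squares(lambda q:np.hypot(*(Q-q[:2]).T)-q[2],[*Q.mean(0),.028],loss="soft_l1",f_scale=.001).x
    return s,ks,o
def report(name):
    p,d,m=snap("wrist");save(name,p);pickle.dump((p,d,m),open(name+".pkl","wb"))
    show(p,d,m)
def show(p,d,m):
    from scipy.spatial.transform import Rotation as R
    s,ks,o=measure(p,d,m); st=manip.state()
    w,x,y,z=st["tool_rot"];Rt=R.from_quat([x,y,z,w]).as_matrix()
    print("stand",s.round(4));print("slices\n",ks.round(4));print("outline",o.round(4))
    c=np.median(ks[:,:2],axis=0)
    for nm,cc in(("slices",c),("outline",o[:2])):
        e=np.r_[s[:2]-cc,0]; print(nm,"need world mm",(e*1e3).round(1)[:2],"tool mm",(Rt.T@e*1e3).round(1)[:2])
    t=st["tool_pos"]; print("time",st["time"],"tcp",t.round(4),"cake in tool mm",(Rt.T@(np.r_[c,.05]-t)*1e3).round(1),"tool x,y",Rt[:2,0].round(3),Rt[:2,1].round(3),"F",st["contact_force"].round(1))
E
python3 -c "
from meas import *
show(*pickle.load(open('w2.pkl','rb')))"
```

```text
stand [0.5225 0.1197 0.0542]
slices
 [[5.015e-01 1.290e-01 7.200e-02 2.700e-02 2.230e+02]
 [5.015e-01 1.290e-01 8.200e-02 2.550e-02 4.720e+02]
 [5.014e-01 1.289e-01 9.200e-02 2.240e-02 1.282e+03]
 [5.015e-01 1.290e-01 1.020e-01 1.810e-02 1.505e+03]]
outline [0.5019 0.1293 0.0277]
slices need world mm [21.  -9.3] tool mm [ 1.5 23. ]
outline need world mm [20.6 -9.6] tool mm [ 1.1 22.7]
time 2.5 tcp [0.4415 0.0461 0.2312] cake in tool mm [101.3  14.6 181.2] tool x,y [0.464 0.886] [ 0.886 -0.464] F [-0.2 -0.7  0.8]
```

```bash
python3 - <<'E'
from h import *
from scipy.spatial.transform import Rotation as R
p,d,m=pickle.load(open("w2.pkl","rb"));W=pts(d,m);st=manip.state()
w,x,y,z=st["tool_rot"];Rt=R.from_quat([x,y,z,w]).as_matrix()
T=(W-st["tool_pos"])@Rt*1e3
g=(d>0)&(T[...,2]<15)&(abs(T[...,1])<90)&(T[...,0]<60)
t=T[g]
for h in range(-120,10,8):
    k=t[(t[:,2]>=h)&(t[:,2]<h+8)]
    if len(k):print(h,len(k),"x",np.percentile(k[:,0],[1,99]).round(),"y",np.percentile(k[:,1],[1,99]).round(1))
E
```

```text
-88 3055 x [13. 18.] y [-17.7  17. ]
-80 11704 x [ 6. 18.] y [-53.9  53.3]
-72 9263 x [ 2. 17.] y [-48.2  47.4]
-64 9528 x [-9. 13.] y [-41.2  40.7]
-56 7375 x [-9. 14.] y [-36.   35.4]
-48 2784 x [-8. 14.] y [-29.6  28.7]
-40 1434 x [-11.  12.] y [-10.4  10.1]
-32 1198 x [ 6. 11.] y [-13.6  13.1]
-24 1039 x [ 6. 12.] y [-13.6  13. ]
-16 825 x [ 6. 11.] y [-13.4  12.9]
-8 241 x [ 6. 11.] y [-11.7  11.3]
```

The closed finger linkage reaches about 36–41 mm along tool y at ball height, so a push along tool y would hit the cake's top. Along tool x only ±11–18 mm is taken up. I'll turn so that tool x is the push direction and stand off behind the cake.

```bash
python3 -m crank '[{"x":0,"y":0,"z":0,"turn":0.137},{"x":0,"y":0,"z":0,"turn":0.137},{"x":0,"y":0,"z":0,"turn":0.137},{"x":0,"y":0,"z":0,"turn":0.137},{"x":0,"y":0,"z":0,"turn":0.137}]' >/dev/null
python3 -m crank '[{"x":0,"y":0,"z":0,"turn":0.137},{"x":0,"y":0,"z":0,"turn":0.137},{"x":0,"y":0,"z":0,"turn":0.137},{"x":0,"y":0,"z":0,"turn":0.137},{"x":0,"y":0,"z":0,"turn":0.137}]' >/dev/null
python3 -m crank '[{"x":0,"y":0,"z":0,"turn":0.137},{"x":-1.1,"y":-3.3,"z":0,"turn":0},{"x":-1.1,"y":-3.3,"z":0,"turn":0},{"x":-1.1,"y":-3.4,"z":0,"turn":0},{"x":0,"y":0,"z":0,"turn":0}]' > /dev/null
python3 -m crank '[{"x":0,"y":0,"z":0,"turn":0},{"x":0,"y":0,"z":0,"turn":0}]'
python3 -c "
from meas import *
report('w3')"
```

```text
time: 4.2
tool_pos: [0.4519, 0.1504, 0.2312]
tool_rot: [0.0, 0.978, -0.208, -0.0]
contact_force: [-0.4, 0.5, 0.5]
gripper_width: 0.001
grasp_force: 0.0
stand [0.5226 0.1195 0.0541]
slices
 [[5.017e-01 1.290e-01 7.200e-02 2.690e-02 2.060e+02]
 [5.016e-01 1.289e-01 8.200e-02 2.540e-02 4.230e+02]
 [5.017e-01 1.289e-01 9.200e-02 2.230e-02 1.128e+03]
 [5.016e-01 1.289e-01 1.020e-01 1.800e-02 1.234e+03]]
outline [0.5014 0.1293 0.0277]
slices need world mm [20.9 -9.4] tool mm [23.   0.1]
outline need world mm [21.2 -9.8] tool mm [23.4  0.3]
time 4.25 tcp [0.4519 0.1503 0.2312] cake in tool mm [ 54.1  -0.8 181.2] tool x,y [ 0.914 -0.407] [-0.407 -0.914] F [-0.6  0.1 -1. ]
```

View pics/w3.png

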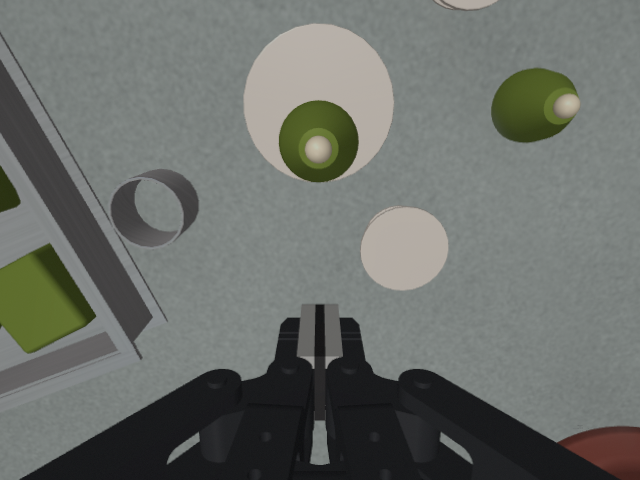

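The cake at (318,140) lies straight ahead of the fingers, in line with the stand centre at (318,103). Descending, then approaching slowly.

```bash
python3 -m crank '[{"x":0,"y":-0.05,"z":4,"turn":0},{"x":0,"y":0,"z":4,"turn":0},{"x":0,"y":0,"z":4,"turn":0},{"x":0,"y":0,"z":3,"turn":0},{"x":0,"y":0,"z":1.9,"turn":0}]'
python3 -m crank '[{"x":0.4,"y":0,"z":0,"turn":0},{"x":0.3,"y":0,"z":0,"turn":0},{"x":0.3,"y":0,"z":0,"turn":0},{"x":0.2,"y":0,"z":0,"turn":0},{"x":0,"y":0,"z":0,"turn":0}]'
python3 -m crank '[{"x":0.15,"y":0,"z":0,"turn":0},{"x":0.15,"y":0,"z":0,"turn":0},{"x":0.15,"y":0,"z":0,"turn":0},{"x":0.15,"y":0,"z":0,"turn":0},{"x":0.15,"y":0,"z":0,"turn":0}]'
python3 -m crank '[{"x":0.15,"y":0,"z":0,"turn":0},{"x":0.15,"y":0,"z":0,"turn":0},{"x":0.15,"y":0,"z":0,"turn":0},{"x":0,"y":0,"z":0,"turn":0},{"x":0,"y":0,"z":0,"turn":0}]'
python3 -c "
from meas import *
report('w4')"
```

```text
time: 4.75
tool_pos: [0.4504, 0.1501, 0.0594]
tool_rot: [0.001, 0.978, -0.208, -0.002]
contact_force: [0.6, -0.2, -0.8]
gripper_width: 0.001
grasp_force: 0.0
time: 5.25
tool_pos: [0.4643, 0.1466, 0.0637]
tool_rot: [-0.0, 0.978, -0.207, 0.001]
contact_force: [-0.1, -0.4, -0.6]
gripper_width: 0.001
grasp_force: 0.0
time: 5.75
tool_pos: [0.4698, 0.1437, 0.0622]
tool_rot: [0.0, 0.978, -0.207, -0.0]
contact_force: [-2.0, 0.0, 0.6]
gripper_width: 0.003
grasp_force: 0.5
time: 6.25
tool_pos: [0.4742, 0.1417, 0.0623]
tool_rot: [0.0, 0.978, -0.207, 0.0]
contact_force: [0.1, -0.2, 0.9]
gripper_width: -0.001
grasp_force: 0.0
stand [0.5228 0.1194 0.0541]
slices
 [[5.085e-01 1.260e-01 7.200e-02 2.830e-02 1.177e+03]
 [5.097e-01 1.255e-01 8.200e-02 2.550e-02 1.863e+03]
 [5.101e-01 1.253e-01 9.200e-02 2.220e-02 4.527e+03]
 [5.097e-01 1.255e-01 1.020e-01 1.800e-02 5.606e+03]]
outline [0.5072 0.1266 0.0297]
slices need world mm [13.1 -6. ] tool mm [14.5  0.2]
outline need world mm [15.6 -7.2] tool mm [17.2  0.3]
time 6.3 tcp [0.4742 0.1417 0.0623] cake in tool mm [39.   0.5 12.3] tool x,y [ 0.914 -0.405] [-0.405 -0.914] F [0.7 0.6 0.1]
```

View pics/w4.png

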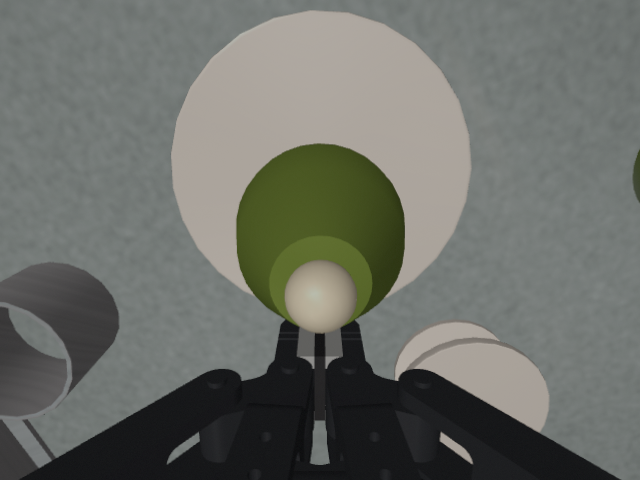

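The cake stays upright in contact with the fingers (ball at (320,295)) and has slid 8.6 mm straight. About 14.5 mm remains, so I'll go on slowly.

```bash
python3 -m crank '[{"x":0.1,"y":0,"z":0,"turn":0},{"x":0.15,"y":0,"z":0,"turn":0},{"x":0.15,"y":0,"z":0,"turn":0},{"x":0.15,"y":0,"z":0,"turn":0},{"x":0.15,"y":0,"z":0,"turn":0}]'
python3 -m crank '[{"x":0.15,"y":0,"z":0,"turn":0},{"x":0.15,"y":0,"z":0,"turn":0},{"x":0.1,"y":0,"z":0,"turn":0},{"x":0,"y":0,"z":0,"turn":0},{"x":0,"y":0,"z":0,"turn":0}]'
python3 -c "
from meas import *
report('w5')"
```

```text
time: 6.8
tool_pos: [0.4805, 0.1389, 0.0623]
tool_rot: [0.0, 0.978, -0.207, -0.0]
contact_force: [-0.3, 0.9, 0.2]
gripper_width: -0.004
grasp_force: 0.4
time: 7.3
tool_pos: [0.4843, 0.1373, 0.0623]
tool_rot: [0.0, 0.978, -0.207, 0.0]
contact_force: [-0.8, -0.1, 0.4]
gripper_width: 0.001
grasp_force: 0.0
stand [0.523  0.1194 0.0541]
slices
 [[5.188e-01 1.218e-01 7.200e-02 2.810e-02 1.167e+03]
 [5.198e-01 1.213e-01 8.200e-02 2.550e-02 1.866e+03]
 [5.202e-01 1.212e-01 9.200e-02 2.220e-02 4.517e+03]
 [5.198e-01 1.213e-01 1.020e-01 1.800e-02 5.588e+03]]
outline [0.5173 0.1225 0.0297]
slices need world mm [ 3.2 -1.9] tool mm [3.7 0.4]
outline need world mm [ 5.7 -3.1] tool mm [6.4 0.5]
time 7.35 tcp [0.4842 0.1373 0.0624] cake in tool mm [39.   0.2 12.4] tool x,y [ 0.914 -0.405] [-0.405 -0.914] F [ 1.1  0.2 -0.3]
```

Another 3.5 mm, then a slow retreat straight back and up.

```bash
python3 -m crank '[{"x":0.1,"y":0,"z":0,"turn":0},{"x":0.1,"y":0,"z":0,"turn":0},{"x":0.1,"y":0,"z":0,"turn":0},{"x":0.05,"y":0,"z":0,"turn":0},{"x":0,"y":0,"z":0,"turn":0}]'
python3 -m crank '[{"x":-0.3,"y":0,"z":0,"turn":0},{"x":-0.8,"y":0,"z":0,"turn":0},{"x":-1.5,"y":0,"z":0,"turn":0},{"x":-1.2,"y":0,"z":0,"turn":0},{"x":0,"y":0,"z":0,"turn":0}]'
python3 -m crank '[{"x":0,"y":0,"z":-4,"turn":0},{"x":0,"y":0,"z":-4,"turn":0},{"x":0,"y":0,"z":-4,"turn":0},{"x":0,"y":0,"z":-3,"turn":0},{"x":0,"y":0,"z":0,"turn":0}]'
python3 -m crank '[{"x":0,"y":0,"z":0,"turn":0},{"x":0,"y":0,"z":0,"turn":0},{"x":0,"y":0,"z":0,"turn":0},{"x":0,"y":0,"z":0,"turn":0},{"x":0,"y":0,"z":0,"turn":0}]'
python3 -c "
from meas import *
report('w6')"
```

```text
time: 7.85
tool_pos: [0.4874, 0.1359, 0.0623]
tool_rot: [0.0, 0.978, -0.207, 0.0]
contact_force: [-0.6, 0.7, 0.4]
gripper_width: 0.002
grasp_force: 0.3
time: 8.35
tool_pos: [0.4505, 0.152, 0.0617]
tool_rot: [0.0, 0.978, -0.206, -0.001]
contact_force: [-0.0, 0.3, -0.7]
gripper_width: -0.0
grasp_force: 0.0
time: 8.85
tool_pos: [0.4555, 0.1519, 0.2186]
tool_rot: [-0.002, 0.978, -0.207, 0.005]
contact_force: [-0.1, -0.0, 0.8]
gripper_width: -0.003
grasp_force: 0.0
time: 9.35
tool_pos: [0.4522, 0.1512, 0.2113]
tool_rot: [0.0, 0.978, -0.207, -0.001]
contact_force: [0.1, 0.7, -0.0]
gripper_width: -0.004
grasp_force: 0.0
stand [0.5227 0.1196 0.0541]
slices
 [[5.228e-01 1.202e-01 7.200e-02 2.690e-02 2.250e+02]
 [5.228e-01 1.202e-01 8.200e-02 2.540e-02 4.840e+02]
 [5.227e-01 1.202e-01 9.200e-02 2.230e-02 1.388e+03]
 [5.227e-01 1.202e-01 1.020e-01 1.800e-02 1.543e+03]]
outline [0.5227 0.1203 0.0277]
slices need world mm [-0.1 -0.7] tool mm [0.2 0.6]
outline need world mm [-0.  -0.7] tool mm [0.3 0.7]
time 9.4 tcp [0.4523 0.1513 0.2116] cake in tool mm [ 77.2  -0.3 161.5] tool x,y [ 0.914 -0.405] [-0.405 -0.914] F [0.2 0.8 0.5]
```

View pics/w6.png

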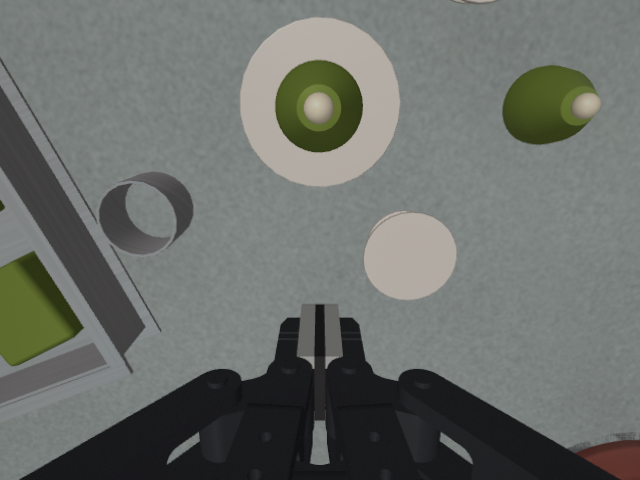

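The cake stands upright in the middle of the stand (cake (319,106), stand (320,102)), within 1 mm, and the hand is clear. Handing in.

```bash
python3 -c "
from plant import manip
print(manip.job_done())"
```

```text
the job is handed in; nothing more can be done
None
```

The cake stands upright on the largest stand, measured about 0.7 mm from the centre (limit 6 mm), the hand is clear, and the job was handed in at about 9.4 s; no verdict came back.

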